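# Pack the lemon and snap the tub shut

## Robot

A 6-joint arm with a two-finger parallel gripper is mounted at the origin on a cart in front of the work surface, level with it; the furniture and walls round the work are solid. World frame = base frame: x ahead of the robot, y to its left, z up, the work surface at z = 0. Lengths are in m, angles in rad, forces in N, time in s.
With the tool pointing down it reaches from about 0.35 to 0.85 m from the base axis. Payload 8.1 kg.
Tool frame: the origin (TCP) lies midway between the tips of the shut fingers; the grasp point (between the pads) lies 19 mm behind it; z points along the fingers, x is the direction in which the jaws open and shut, and the axes are right-handed (so a half turn about z gives the same grasp; the last joint's range is limited). The gripper opens to 93 mm and grips with 3 to 60 N. Pads are 15 mm wide; open, the fingers measure 128 mm over their backs; the gripper's body (75 mm by 188 mm) begins 65 mm behind the grasp point.
Start: joints at [-1.412, 0.13, 1.488, -0, 1.523, -0.085], TCP at [0.145, -0.582, 0.219] pointing down, gripper open.
Joint ranges: [-2.96, 2.96], [-0.89, 2.26], [0.02, 2.5], [-1.34, 4.48], [0, 2.73], [-2.66, 2.66]. Speed limits (rad/s): [2.39, 2.39, 2.79, 3.14, 3.14, 3.14].

## Interface

Orientations are given as a unit quaternion [x, y, z, w].
In Python, from workcell import ctrl, grab_frame, calibration, job, spot_in, trace gives the robot as it stands. The module is installed in compiled form; this text tells all that it offers.
- The arm moves only by the shell command python3 -m jog 'ROWS' [OPENING] [FORCE]. ROWS is JSON, a list of rows, each an object of numbers: "tx", "ty", "tz": the shift along the tool's x, y, z in mm; "wx", "wy", "wz": the turn, a rotation vector about the tool's x, y, z in degrees. A call has 1 to 10 rows; each row shifts and turns the pose as measured when the row begins, along the tool's axes as they then stand; what a row does not reach is not made up. A row lasts 1/8 s, in which the tool goes at most 62.5 mm and 10.7 degrees, less where a joint would pass 70% of its speed; a pose out of reach is approached as far as the arm can. A call is refused whole if a number of a shift passes 62.5 or a number of a turn 10.7, either way. A call with a gripper value outside its range is refused whole. OPENING is the closure, from -1 (fully open) to 1 (shut), set as the call begins (- or left out, the last holds). The fingers move at their own pace and stop on an object; FORCE is the grip in N (left out, the last holds). Time passes only in rows, so rows that do not move let the fingers close. It gives the time, the measured TCP pose, the force and the opening at its end, in the units of the state.
- ctrl.get_obs(): the state, without advancing time (a new reading comes with each control period).
- grab_frame(name): name is "side" or "top"; returns the picture (420x560x3 uint8, red, green, blue); there is no depth.
- calibration(name): a dict with "mtx" (3x3 intrinsics, pixels), "xyz" and "orientation" of the camera in the world. Camera axes: x right, y up, looking along -z (the intrinsics and any distortion apply to the point x, -y, -z); pixel columns grow to the right and rows downward; lengths in m; the calibration is good to about 2 mm. A picture is of the moment at which its call begins. calibration takes no time and is no camera call.
- job.hand_in(): hands the job in, once; it reports no verdict.
Trained networks look in the newest picture that a camera, given by its name, has taken for a name from the list of things; names that differ only in an ending like _2 or _b are one class to them, and where a whole thing is asked for, a point or a joint stands for the part that bears it (a point fixed in the world has none). Each returns a list of dicts, best first, with "confidence" (0 to 1); they miss things now and then, are a little off and sometimes report something else, mostly with a low value. They report only what shows in the picture. A call takes as long as a camera call. They do not tell look-alikes from the thing itself.
- spot_in(query, camera): "rect" ([centre column, centre row, width, height] in pixels, round what is visible of it).
- trace(query, camera): "mask" (420x560 bool, what is visible of it) and "rect" ([centre column, centre row, width, height] in pixels, round what is visible of it).
The state is a dict: "t": time; "q": joint angles; "joint_velocities": joint speeds; "tau": joint torques, N m; "ee_pos": TCP position; "tcp_rot": TCP orientation; "ft_force": force on the tool from outside, world axes, zero at the start; "ft_torque": the same for the moment, N m; "grip_width": finger opening in m.
Only numpy, scipy, OpenCV 4.12 (cv2) and the standard library are available. Lean on these libraries where they do the work, as an engineer would, in place of code of your own. Each camera call takes 0.05 s, during which the arm holds its last target. There are 200 camera calls.

## Task

Put the lemon into the tall open white tub, then set the green lid on that tub and press it down with the gripper until it has snapped fully home and sits level all round. Leave the tub standing about where it is, and do not disturb the salt tub, the garlic or the pepper shaker.

Things in the scene. Friction and masses are not known exactly. Their poses are not given: they have to be found in the camera images.
- tub: Tall open round tub of plain white plastic, loose, about 0.45 kg, standing upright. 117 mm across the rim (outer diameter; it tapers to 98 mm at the foot), 97 mm high, mouth 109 mm wide narrowing to about 85 mm at the inner floor, which is 3 mm above the table. Origin: centre of the underside, z up.
- tub_rim (a point): Centre of the tub's mouth, level with its rim (97 mm above the tub's origin).
- lemon: Yellow lemon, 78 mm long (its x axis), 55 mm wide (y), 56 mm high (z), about 0.11 kg, lying on the table. Origin: the middle of the underside as it lies at the start.
- lemon_mid (a point): Centre of the lemon (28 mm above its origin); grasp it here across its width, fingers closing along its y axis.
- lid: Round green plastic snap lid with a black knob, 131 mm across, about 0.16 kg, lying right way up on the table. Origin: centre of the lower edge of its skirt; z up. The skirt, 126 mm wide inside and 16 mm deep, goes outside the tub rim; the lid's top face is 20 mm above the origin. Fits any way round. Fully home, its origin is 81 mm above the tub's and it stays down by itself.
- knob_top (a point): Middle of the top of the lid's round black knob, 64 mm above the lid's origin. The knob is 34 mm in diameter and 44 mm high. Press here.
- lid_under (a point): Centre of the lid's flat underside, 16 mm above the lid's origin: level with the tub rim when the lid is home. Four white sprung catches inside the skirt hold a loosely laid lid about 8 mm higher; roughly 10 to 18 N straight down on the middle snaps them over the rim.
- salt_tub: Bystander: low open round tub with a pale band, 95 mm across, 62 mm high. Origin: centre of the underside.
- garlic: Bystander: garlic bulb, 53 mm. Origin: centre of the underside.
- pepper_shaker: Bystander: pepper shaker of glass with a grey cap, 44 mm across, 90 mm high. Origin: centre of the underside.
Mind the look-alikes: they are no part of the job. Of the things that look like the lid, the larger one is meant.

How it is judged:
On the way, in this order (a step that is already met when the one before it is completed fails the run):
1. the lemon is in the tub (z of lemon_mid in the frame of tub between 0.01 and 0.06 m and horizontal distance between lemon_mid and tub below 0.04 m and contact force between the fingers and lemon below 0.1 N), for 0.2 s.
2. the lid is pressed home on the tub by the robot (not dropped on), level (z of lid in the frame of tub between 0.077 and 0.0835 m and horizontal distance between lid and tub below 0.006 m and angle between the z axis of lid and the z axis of tub, either way round below 0.035 rad and contact force between any of the fingers, the arm and lid above 0.5 N), for 0.05 s.
At the end, for the whole second after the job is handed in: The lemon lies inside the tub; the lid is on the tub, pressed home to within 2.5 mm of its seat, level with the rim to 0.035 rad (2 degrees) and centred to 6 mm; the tub stands upright on the table, and lid and tub are at rest (z of lemon_mid in the frame of tub between 0.01 and 0.06 m and horizontal distance between lemon_mid and tub below 0.04 m and z of lid in the frame of tub between 0.077 and 0.0835 m and horizontal distance between lid and tub below 0.006 m and angle between the z axis of lid and the z axis of tub, either way round below 0.035 rad and angle between tub's own z axis and vertical below 0.05 rad and height (world z) of tub between -0.01 and 0.01 m and linear speed of each of lid, tub below 0.02 m/s); the robot touches nothing.
It fails at once if the tub is shoved more than 60 mm from where it stood (distance of tub from where it was at the start of the episode above 0.06 m).
It fails at once if the tub is tipped by more than 0.35 rad (angle between tub's own z axis and vertical above 0.35 rad).
It fails at once if the salt tub, the garlic or the pepper shaker is moved more than 30 mm (distance of any of salt_tub, garlic, pepper_shaker from where it was at the start of the episode above 0.03 m).
It also fails if it takes over 56 s, if anything falls off the work surface, if the arm or the gripper's body presses on something with over 40 N, if the wrist force passes 120 N, or if a joint passes its speed limit or range.

## Working session

There is one attempt and no reset: what is moved stays moved. The work goes in short steps, Python scripts to look and compute and a shell command to move; the robot and the scene stay as the last step left them, time stands still between calls to the robot, and variables do not carry over. Pictures are saved under pics/ and viewed, on a budget of 10 in all, crops included, one or two more only if the job needs it, and the job is handed in when it is done.

```bash
mkdir -p pics; cat > h.py <<'E'
import numpy as np, cv2
from scipy.spatial.transform import Rotation as R
from workcell import ctrl, grab_frame, calibration, job, spot_in, trace
def ray(cam,u,v):
    c=calibration(cam); d=np.linalg.solve(np.array(c["mtx"]),[u,v,1.]); d=np.array([d[0],-d[1],-d[2]])
    return np.array(c["xyz"]), R.from_quat(c["orientation"]).apply(d)
def at(cam,u,v,z):
    o,d=ray(cam,u,v); return o+d*(z-o[2])/d[2]
def proj(cam,p):
    c=calibration(cam); q=R.from_quat(c["orientation"]).inv().apply(np.array(p)-c["xyz"]); q=np.array([q[0],-q[1],-q[2]])
    q=np.array(c["mtx"])@q; return q[:2]/q[2]
def save(cam,name):
    im=grab_frame(cam); cv2.imwrite("pics/"+name,im[:,:,::-1]); return im
E
python3 - <<'E'
from h import *
ims=[save(c,c+"0.png") for c in("top","side")]
for c in("top","side"):
    k=calibration(c); print(c,k["xyz"],k["orientation"],np.array(k["mtx"]).tolist(),[x for x in k])
    for n in("tub","lemon","lid","salt_tub","garlic","pepper_shaker"):
        for d in spot_in(n,c): print(c,n,round(d["confidence"],2),np.round(d["rect"]),at(c,*d["rect"][:2],0.0).round(3))
print(ctrl.get_obs())
E
```

```text
top [0.35340251 0.03072741 1.12998202] [-0.05575634  0.05855246  0.71451688 -0.69493055] [[473.97283013585405, 0.0, 288.24401137849355], [0.0, 473.97283013585405, 214.94029041570303], [0.0, 0.0, 1.0]] ['mtx', 'xyz', 'orientation']
side [ 0.55396328 -0.89612544  0.59570543] [ 0.51816532  0.00676141 -0.00304528  0.85524834] [[439.4643007452958, 0.0, 281.25472457202915], [0.0, 439.4643007452958, 210.4505832180866], [0.0, 0.0, 1.0]] ['mtx', 'xyz', 'orientation']
side tub 0.66 [282. 319.  67.  78.] [ 0.546 -0.222  0.   ]
side lemon 0.67 [260. 272.  24.  28.] [ 0.494 -0.06   0.   ]
side lid 0.79 [203. 333.  52.  37.] [ 0.394 -0.258  0.   ]
side lid 0.63 [273. 236.  54.  40.] [0.523 0.1   0.   ]
side salt_tub 0.6 [301. 192.  30.  29.] [0.605 0.369 0.   ]
side garlic 0.67 [351. 324.  33.  28.] [ 0.68  -0.237  0.   ]
side pepper_shaker 0.8 [264. 190.  17.  28.] [0.486 0.387 0.   ]
side pepper_shaker 0.49 [352. 324.  27.  26.] [ 0.683 -0.238  0.   ]
{'t': 0.7, 'q': array([-1.41237624e+00,  1.30338515e-01,  1.48816831e+00, -5.11838655e-05,
        1.52301449e+00, -8.54046448e-02]), 'joint_velocities': array([-0.00024904, -0.00153567,  0.00052657,  0.00231214, -0.00075234,
       -0.00097505]), 'tau': array([-1.95514724e-03, -5.59588408e+01, -4.91950822e+01,  7.68538727e-02,
        2.27868219e-02,  1.64869897e-05]), 'ee_pos': array([ 0.14485262, -0.58227083,  0.2186894 ]), 'tcp_rot': array([ 7.87850985e-01, -6.15865913e-01,  8.72117102e-06,  4.30071651e-05]), 'ft_force': array([0.53628101, 0.30596263, 0.06413835]), 'ft_torque': array([-0.00175082, -0.02641255, -0.05029404]), 'grip_width': 0.09302065961395672}
```

View pics/top0.png

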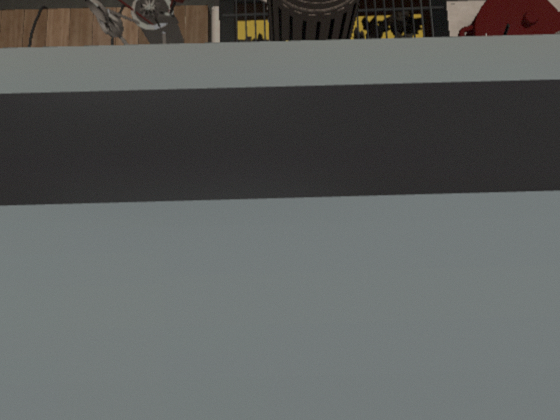

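View pics/side0.png

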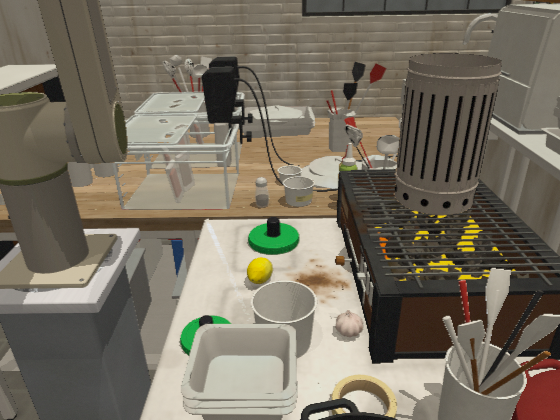

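The top camera only sees a shelf, so the side camera has to do. In the side view the tub is at (283,319), the lemon at (260,270), and the garlic at (348,323). One lid is far at (273,238) and looks larger. The near lid at (207,333) is partly hidden by the square tub. Next I'll fit silhouettes.

```bash
cat >> h.py <<'E'
from scipy.optimize import minimize
th=np.linspace(0,2*np.pi,72,endpoint=False); C=np.c_[np.cos(th),np.sin(th)]
def ring(d,z): return np.c_[C*d/2,np.full(72,z)]
def lidparts(s=1): return [np.r_[ring(.131*s,0),ring(.131*s,.02*s)],np.r_[ring(.034*s,.02*s),ring(.034*s,.064*s)]]
TUB=[np.r_[ring(.098,0),ring(.117,.097)]]
u=np.linspace(-np.pi/2,np.pi/2,19)
LEM=[np.vstack([np.c_[.0275*np.cos(a)*C[:,0]*0+.039*np.cos(a)*C[:,0],.0275*np.cos(a)*C[:,1],np.full(72,.028+.028*np.sin(a))] for a in u])]
def sil(parts,x,y,yaw=0,z=0,cam="side"):
    S=8; m=np.zeros((420*2,560*2),np.uint8); c,s=np.cos(yaw),np.sin(yaw); k=calibration(cam); M=np.array(k["mtx"]); Ri=R.from_quat(k["orientation"]).inv()
    for P in parts:
        W=P@np.array([[c,s,0],[-s,c,0],[0,0,1]])+[x,y,z]
        q=Ri.apply(W-k["xyz"])*[1,-1,-1]; q=q@M.T; p=q[:,:2]/q[:,2:]
        h=cv2.convexHull(((p*2+.5)*16).astype(np.int32)); cv2.fillConvexPoly(m,h,255,cv2.LINE_AA,4)
    return cv2.resize(m,(560,420),interpolation=cv2.INTER_AREA)/255.
def fit(mask,parts,x0,yaw=False,z=0,ign=None):
    w=np.ones(mask.shape) if ign is None else ~ign
    f=lambda p:(np.abs(sil(parts,p[0],p[1],p[2] if yaw else 0,z)-mask)*w).sum()
    best=None
    for y0 in (np.arange(0,np.pi,np.pi/6) if yaw else [0]):
        p0=list(x0[:2])+([y0] if yaw else [])
        sx=np.array([p0]+[np.array(p0)+d for d in np.diag([.02,.02,.4][:len(p0)])])
        r=minimize(f,p0,method="Nelder-Mead",options=dict(initial_simplex=sx,xatol=1e-4,fatol=.1))
        if best is None or r.fun<best.fun: best=r
    return best.x.round(4),round(best.fun,1),int(mask.sum())
def tr(n,cam="side"):
    return [d for d in trace(n,cam) if d["confidence"]>.3]
E
python3 - <<'E'
from h import *
im=grab_frame("side")
vis=im.copy()
def draw(s,c):
    k,_=cv2.findContours((s>.5).astype(np.uint8),0,1); cv2.drawContours(vis,k,-1,c,1)
for n,parts,yaw in(("tub",TUB,0),("lemon",LEM,1),("lid",lidparts(),0)):
    for d in tr(n):
        m=d["mask"]; x,y,_=at("side",*d["rect"][:2],.03)
        for s in ((1,.8) if n=="lid" else (1,)):
            P=lidparts(s) if n=="lid" else parts
            r=fit(m,P,(x,y),yaw); print(n,round(d["confidence"],2),s,r,d["rect"])
            if s==1: draw(sil(P,*r[0]),(255,0,0)); draw(m,(0,0,255))
cv2.imwrite("pics/fit.png",cv2.resize(vis[170:410,150:400],(750,720),interpolation=2)[:600,:,::-1])
E
```

```text
tub 0.57 1 (array([ 0.5504, -0.2777]), np.float64(1466.7), 2928) [284.1, 317.9, 63.9, 82.9]
lemon 0.85 1 (array([ 0.4963, -0.0925,  1.396 ]), np.float64(55.2), 554) [260.1, 269.6, 27.1, 26.8]
lid 0.89 1 (array([0.5224, 0.076 ]), np.float64(72.8), 1473) [273.0, 234.5, 52.8, 40.8]
lid 0.89 0.8 (array([0.5236, 0.0651]), np.float64(482.3), 1473) [273.0, 234.5, 52.8, 40.8]
lid 0.55 1 (array([ 0.3777, -0.2296]), np.float64(2463.8), 668) [203.6, 335.5, 56.2, 38.0]
lid 0.55 0.8 (array([ 0.3936, -0.2593]), np.float64(1448.8), 668) [203.6, 335.5, 56.2, 38.0]
```

View pics/fit.png

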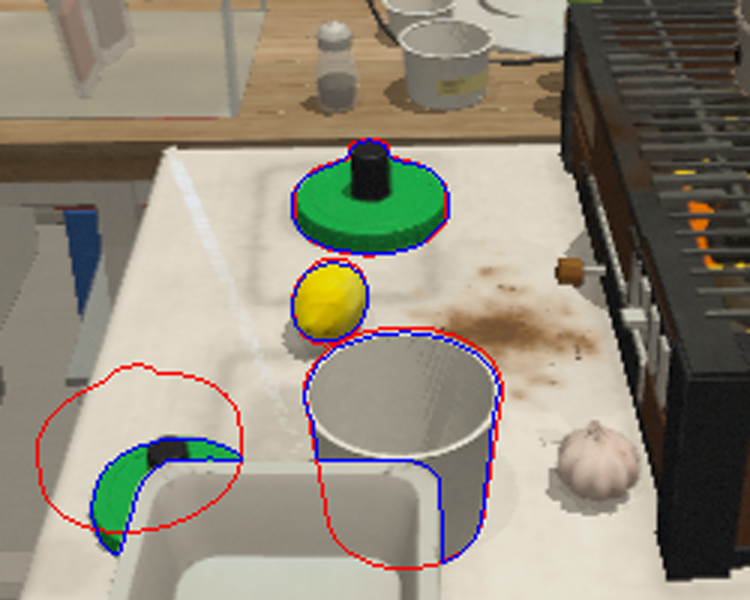

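```bash
cat >> h.py <<'E'
def go(x,y,z,yaw=None):
    """report tool-frame shift (mm) and turn (deg) to the target, yaw = world angle (deg) of tool x, mod 180"""
    o=ctrl.get_obs(); r=R.from_quat(o["tcp_rot"]); X=r.apply([1,0,0]); a=np.degrees(np.arctan2(X[1],X[0]))
    print("t",round(o["t"],2),"tcp",np.round(o["ee_pos"],4),"yaw",round(a,1),"grip",round(o["grip_width"],4),"F",np.round(o["ft_force"],1),"q",np.round(o["q"],2))
    if yaw is None: yaw=a
    da=(yaw-a+90)%180-90
    Rt=R.from_euler("z",yaw if abs((yaw-a+180)%360-180)<=90 else yaw+180,degrees=True)*R.from_matrix(np.diag([1,-1,-1]))
    w=(r.inv()*Rt).as_rotvec(degrees=True)
    print("shift in present tool axes mm",(r.inv().apply(np.array([x,y,z])-o["ee_pos"])*1000).round(1),"turn",w.round(1),"| shift after turn",(Rt.inv().apply(np.array([x,y,z])-o["ee_pos"])*1000).round(1))
E
python3 - <<'E'
from h import *
im=grab_frame("side")
ign=np.zeros((420,560),bool); ign[321:,:300]=1
for k in range(2):
    for d in tr("tub")[:1]: print("tub",fit(d["mask"],TUB,(.55,-.25),ign=ign))
    if k==0: im=grab_frame("side")
d=tr("tub")[0]
# rim: white bright ellipse: outer top edge cols
m=d["mask"]; print([ (r,np.where(m[r])[0][[0,-1]]) for r in range(278,322,4) if m[r].any()])
print(proj("side",[.55,-.25,.097]))
d=tr("garlic")[0]; print("garlic",at("side",*d["rect"][:2],.025))
go(.4963,-.0925,.15,-10)
E
```

```text
tub (array([ 0.5488, -0.283 ]), np.float64(104.8), 2940)
tub (array([ 0.5487, -0.2832]), np.float64(119.3), 2916)
[(282, array([271, 297])), (286, array([262, 307])), (290, array([257, 311])), (294, array([254, 314])), (298, array([252, 316])), (302, array([251, 316])), (306, array([252, 315])), (310, array([254, 314])), (314, array([254, 313])), (318, array([255, 313]))]
[283.7378391  288.59356231]
garlic [ 0.67654093 -0.26724589  0.025     ]
t 1.2 tcp [ 0.1449 -0.5822  0.2186] yaw -76.0 grip 0.0929 F [0.1 0.  1.1] q [-1.41  0.13  1.49  0.    1.52 -0.09]
shift in present tool axes mm [-390.4 -459.3   68.6] turn [ -0.   0. -66.] | shift after turn [ 261.1 -543.3   68.6]
```

```bash
python3 -m jog '[{"wz":-9.5},{"wz":-9.5},{"wz":-9.5},{"wz":-9.5},{"wz":-9.5},{"wz":-9.5},{"wz":-9.5}]' -1 10; python3 -m jog '[{"tx":25,"ty":-52},{"tx":25,"ty":-52},{"tx":25,"ty":-52},{"tx":25,"ty":-52},{"tx":25,"ty":-52},{"tx":25,"ty":-52},{"tx":25,"ty":-52},{"tx":25,"ty":-52},{"tx":25,"ty":-52},{}]'; python3 -c "
from h import *
go(.4963,-.0925,.15,-10)"
```

```text
t 1.2 tcp [ 0.1449 -0.5822  0.2186] yaw -76.0 grip 0.0929 F [0.1 0.  1.1] q [-1.41  0.13  1.49  0.    1.52 -0.09]
shift in present tool axes mm [-390.4 -459.3   68.6] turn [ -0.   0. -66.] | shift after turn [ 261.1 -543.3   68.6]invalid input at $[0]: expected keys tx, ty, tz, wx, wy, wz
invalid input at $[0]: expected keys tx, ty, tz, wx, wy, wz
```

```bash
python3 -m jog '[{"tx":0,"ty":0,"tz":0,"wx":0,"wy":0,"wz":-9.5},{"tx":0,"ty":0,"tz":0,"wx":0,"wy":0,"wz":-9.5},{"tx":0,"ty":0,"tz":0,"wx":0,"wy":0,"wz":-9.5},{"tx":0,"ty":0,"tz":0,"wx":0,"wy":0,"wz":-9.5},{"tx":0,"ty":0,"tz":0,"wx":0,"wy":0,"wz":-9.5},{"tx":0,"ty":0,"tz":0,"wx":0,"wy":0,"wz":-9.5},{"tx":0,"ty":0,"tz":0,"wx":0,"wy":0,"wz":-9.5}]' -1 10; python3 -m jog '[{"tx":25,"ty":-52,"tz":0,"wx":0,"wy":0,"wz":0},{"tx":25,"ty":-52,"tz":0,"wx":0,"wy":0,"wz":0},{"tx":25,"ty":-52,"tz":0,"wx":0,"wy":0,"wz":0},{"tx":25,"ty":-52,"tz":0,"wx":0,"wy":0,"wz":0},{"tx":25,"ty":-52,"tz":0,"wx":0,"wy":0,"wz":0},{"tx":25,"ty":-52,"tz":0,"wx":0,"wy":0,"wz":0},{"tx":25,"ty":-52,"tz":0,"wx":0,"wy":0,"wz":0},{"tx":25,"ty":-52,"tz":0,"wx":0,"wy":0,"wz":0},{"tx":25,"ty":-52,"tz":0,"wx":0,"wy":0,"wz":0},{"tx":0,"ty":0,"tz":0,"wx":0,"wy":0,"wz":0}]'; python3 -c "
from h import *
go(.4963,-.0925,.15,-10)"
```

```text
t: 2.08
ee_pos: [0.1449, -0.5822, 0.2186]
tcp_rot: [0.998, -0.065, 0.0, -0.0]
ft_force: [0.6, -0.3, -0.9]
grip_width: 0.0927
t: 3.32
ee_pos: [0.4355, -0.1336, 0.2193]
tcp_rot: [0.998, -0.064, 0.003, 0.001]
ft_force: [-0.5, -1.2, 0.7]
grip_width: 0.0928
t 3.33 tcp [ 0.4355 -0.1336  0.2193] yaw -7.3 grip 0.0928 F [-0.5 -1.2  0.7] q [-0.41 -0.28  1.87  0.    1.54 -0.28]
shift in present tool axes mm [ 54.7 -48.7  69.6] turn [ 0.1 -0.3  2.7] | shift after turn [ 52.8 -51.1  69.3]
```

```bash
python3 -m jog '[{"tx":26,"ty":-25,"tz":20,"wx":0,"wy":0,"wz":2.7},{"tx":27,"ty":-25,"tz":30,"wx":0,"wy":0,"wz":0},{"tx":0,"ty":0,"tz":40,"wx":0,"wy":0,"wz":0},{"tx":0,"ty":0,"tz":0,"wx":0,"wy":0,"wz":0},{"tx":0,"ty":0,"tz":0,"wx":0,"wy":0,"wz":0}]'; python3 - <<'E'
from h import *
im=save("side","a.png")
cv2.imwrite("pics/a.png",cv2.resize(im[190:340,200:360],(800,600))[:,:,::-1] if 0 else cv2.resize(im[190:310,190:350],(800,600),interpolation=2)[:,:,::-1])
d=tr("lemon")[0]; print(fit(d["mask"],LEM,(.496,-.0925),True))
go(.4963,-.0925,.009,-10)
E
```

```text
t: 3.95
ee_pos: [0.4982, -0.0956, 0.1307]
tcp_rot: [0.996, -0.089, 0.005, 0.002]
ft_force: [0.4, -0.5, 0.3]
grip_width: 0.0927
(array([ 0.4974, -0.0906,  1.3909]), np.float64(54.6), 555)
t 4.05 tcp [ 0.4982 -0.0955  0.1308] yaw -10.2 grip 0.0928 F [ 1.2 -0.4  0.6] q [-0.29 -0.07  1.86 -0.    1.35 -0.11]
shift in present tool axes mm [ -3.7  -3.1 121.8] turn [ 0.2 -0.6 -0.2] | shift after turn [ -2.4  -2.6 121.8]
```

View pics/a.png

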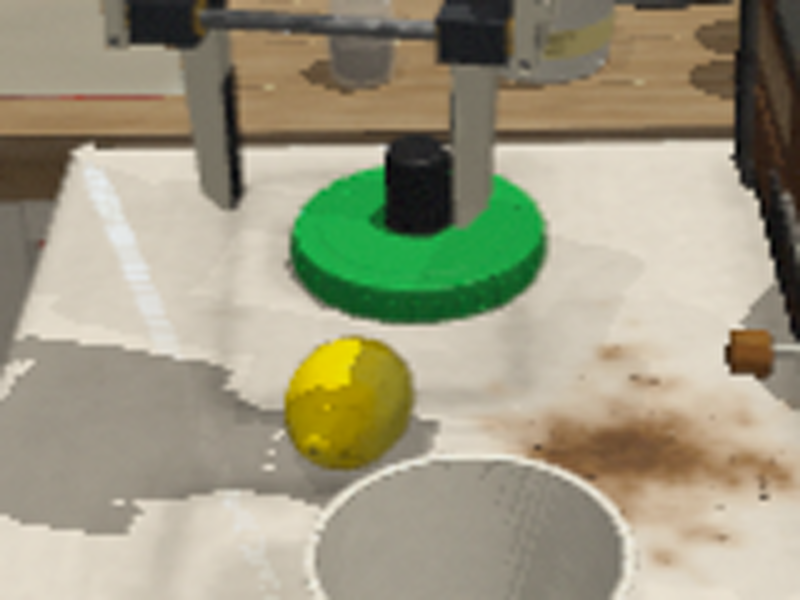

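The fingers straddle the lemon (crop: fingers at about 220 and 470, lemon centre at about 350), and the yaw agrees. Descending.

```bash
python3 -m jog '[{"tx":-2,"ty":-4,"tz":30,"wx":0.2,"wy":-0.6,"wz":0},{"tx":0,"ty":0,"tz":40,"wx":0,"wy":0,"wz":0},{"tx":0,"ty":0,"tz":35,"wx":0,"wy":0,"wz":0},{"tx":0,"ty":0,"tz":15,"wx":0,"wy":0,"wz":0},{"tx":0,"ty":0,"tz":0,"wx":0,"wy":0,"wz":0}]'; python3 -c "
from h import *
go(.497,-.0915,.009,-10)"
```

```text
t: 4.68
ee_pos: [0.5045, -0.0957, 0.0181]
tcp_rot: [0.996, -0.091, 0.008, 0.002]
ft_force: [-1.0, -0.4, 1.0]
grip_width: 0.0929
t 4.67 tcp [ 0.5045 -0.0957  0.0181] yaw -10.4 grip 0.0929 F [-1.  -0.4  1. ] q [-0.29  0.08  1.93 -0.    1.12 -0.11]
shift in present tool axes mm [-8.2 -2.8  8.9] turn [ 0.1 -0.9 -0.4] | shift after turn [-8.1 -2.8  9.1]
```

```bash
python3 -m jog '[{"tx":-8,"ty":-4,"tz":6,"wx":0,"wy":-0.9,"wz":0},{"tx":0,"ty":0,"tz":3,"wx":0,"wy":0,"wz":0},{"tx":0,"ty":0,"tz":0,"wx":0,"wy":0,"wz":0}]'; python3 -m jog '[{"tx":0,"ty":0,"tz":0,"wx":0,"wy":0,"wz":0},{"tx":0,"ty":0,"tz":0,"wx":0,"wy":0,"wz":0},{"tx":0,"ty":0,"tz":0,"wx":0,"wy":0,"wz":0},{"tx":0,"ty":0,"tz":0,"wx":0,"wy":0,"wz":0},{"tx":0,"ty":0,"tz":0,"wx":0,"wy":0,"wz":0},{"tx":0,"ty":0,"tz":0,"wx":0,"wy":0,"wz":0}]' 1 15;  python3 -c "
from h import *
go(.549,-.283,.16,-10)"
```

```text
t: 5.05
ee_pos: [0.4998, -0.0908, 0.0123]
tcp_rot: [0.996, -0.091, 0.002, 0.002]
ft_force: [-0.4, 0.7, -0.5]
grip_width: 0.093
t: 5.8
ee_pos: [0.5001, -0.0908, 0.0132]
tcp_rot: [0.996, -0.09, 0.003, 0.002]
ft_force: [0.0, -0.7, 0.5]
grip_width: 0.0529
t 5.8 tcp [ 0.5001 -0.0908  0.0132] yaw -10.4 grip 0.0529 F [ 0.  -0.7  0.5] q [-0.28  0.09  1.93 -0.    1.12 -0.1 ]
shift in present tool axes mm [  83.5  180.6 -145.8] turn [ 0.2 -0.3 -0.4] | shift after turn [  81.5  180.7 -146.8]
```

```bash
python3 -m jog '[{"tx":0,"ty":0,"tz":-25,"wx":0,"wy":0,"wz":0},{"tx":0,"ty":0,"tz":-45,"wx":0,"wy":0,"wz":0},{"tx":0,"ty":0,"tz":-45,"wx":0,"wy":0,"wz":0},{"tx":0,"ty":0,"tz":-38,"wx":0,"wy":0,"wz":0},{"tx":15,"ty":35,"tz":0,"wx":0,"wy":0,"wz":0},{"tx":20,"ty":45,"tz":0,"wx":0,"wy":0,"wz":0},{"tx":20,"ty":45,"tz":0,"wx":0,"wy":0,"wz":0},{"tx":20,"ty":40,"tz":0,"wx":0,"wy":0,"wz":0},{"tx":0,"ty":0,"tz":0,"wx":0,"wy":0,"wz":0},{"tx":0,"ty":0,"tz":0,"wx":0,"wy":0,"wz":0}]';  python3 - <<'E'
from h import *
go(.549,-.283,.092,-10)
im=grab_frame("side"); cv2.imwrite("pics/b.png",cv2.resize(im[190:370,170:410],(800,600),interpolation=2)[:,:,::-1])
E
```

```text
t: 7.05
ee_pos: [0.5441, -0.2705, 0.1691]
tcp_rot: [0.996, -0.09, 0.002, 0.001]
ft_force: [0.3, -0.2, -1.6]
grip_width: 0.0526
t 7.05 tcp [ 0.5441 -0.2705  0.1691] yaw -10.3 grip 0.0526 F [ 0.3 -0.2 -1.6] q [-0.55  0.17  1.53 -0.    1.43 -0.37]
shift in present tool axes mm [ 6.7 11.2 77.2] turn [ 0.1 -0.3 -0.3] | shift after turn [ 7.  11.5 77.1]
```

View pics/b.png

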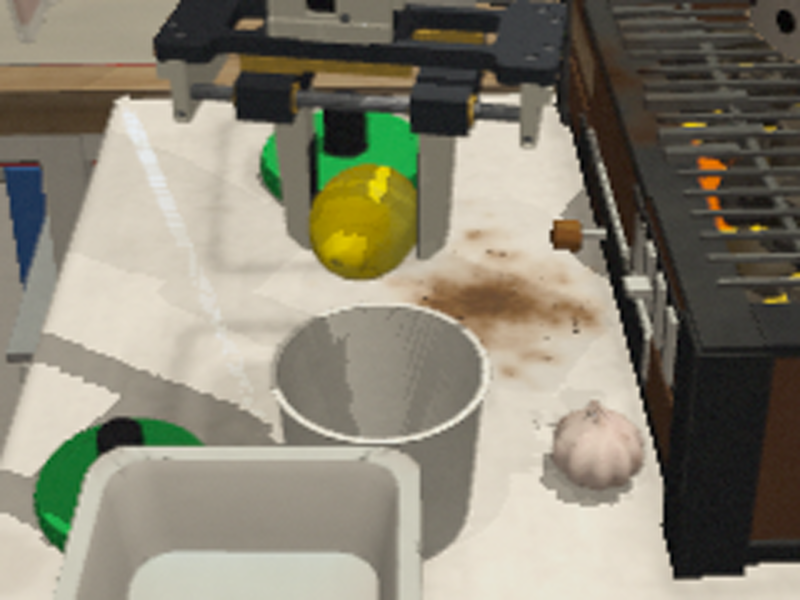

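The lemon is held at (365,222) in the crop and the tub mouth is at (382,372). I'll shift by the computed offset, lower and release.

```bash
python3 -m jog '[{"tx":7,"ty":12,"tz":0,"wx":0,"wy":-0.3,"wz":0},{"tx":0,"ty":0,"tz":30,"wx":0,"wy":0,"wz":0},{"tx":-2,"ty":0,"tz":30,"wx":0,"wy":0,"wz":0},{"tx":-2,"ty":0,"tz":20,"wx":0,"wy":0,"wz":0},{"tx":0,"ty":0,"tz":0,"wx":0,"wy":0,"wz":0},{"tx":0,"ty":0,"tz":0,"wx":0,"wy":0,"wz":0}]';  python3 - <<'E'
from h import *
go(.549,-.283,.09,-10)
E
```

```text
t: 7.85
ee_pos: [0.5475, -0.2829, 0.09]
tcp_rot: [0.996, -0.087, 0.001, 0.002]
ft_force: [0.1, 0.2, -0.6]
grip_width: 0.0529
t 7.85 tcp [ 0.5475 -0.2829  0.09  ] yaw -10.0 grip 0.0529 F [ 0.1  0.2 -0.6] q [-0.56  0.26  1.58 -0.    1.3  -0.38]
shift in present tool axes mm [ 1.5 -0.2  0. ] turn [ 0.3 -0.2  0. ] | shift after turn [ 1.5 -0.2  0. ]
```

```bash
python3 -m jog '[{"tx":0,"ty":0,"tz":0,"wx":0,"wy":0,"wz":0},{"tx":0,"ty":0,"tz":0,"wx":0,"wy":0,"wz":0},{"tx":0,"ty":0,"tz":0,"wx":0,"wy":0,"wz":0},{"tx":0,"ty":0,"tz":0,"wx":0,"wy":0,"wz":0},{"tx":0,"ty":0,"tz":0,"wx":0,"wy":0,"wz":0}]' -0.35; python3 -m jog '[{"tx":0,"ty":0,"tz":-25,"wx":0,"wy":0,"wz":0},{"tx":0,"ty":0,"tz":-45,"wx":0,"wy":0,"wz":0},{"tx":0,"ty":0,"tz":-30,"wx":0,"wy":0,"wz":0},{"tx":0,"ty":0,"tz":0,"wx":0,"wy":0,"wz":0}]' -- 2>&1 | head -3;  python3 - <<'E'
from h import *
im=grab_frame("side"); cv2.imwrite("pics/c.png",cv2.resize(im[190:370,170:410],(800,600),interpolation=2)[:,:,::-1])
ign=np.zeros((420,560),bool); ign[321:,:300]=1
d=tr("tub")[0]; print("tub",fit(d["mask"],TUB,(.55,-.28),ign=ign))
d=tr("lid"); print("lid",[(q["confidence"],q["rect"],fit(q["mask"],lidparts(),(.5224,.076))) for q in d[:1]])
go(.5224,.076,.17,0)
E
```

```text
t: 8.48
ee_pos: [0.55, -0.2844, 0.0945]
tcp_rot: [0.996, -0.087, 0.004, 0.004]
ft_force: [0.8, 1.0, -0.1]
grip_width: 0.0628
invalid input: not JSON, or not a number
tub (array([ 0.5472, -0.2866]), np.float64(720.1), 2218)
lid [(0.78, [204.9, 333.3, 51.5, 40.2], (array([-2.6019,  3.8746]), np.float64(644.0), 644))]
t 8.62 tcp [ 0.5498 -0.2843  0.0942] yaw -10.0 grip 0.0629 F [-0.5 -0.9 -0.1] q [-0.56  0.26  1.58 -0.    1.3  -0.38]
shift in present tool axes mm [ -88.7 -349.5  -79.1] turn [  0.5  -0.5 -10. ] | shift after turn [ -27.4 -360.3  -75.8]
```

View pics/c.png

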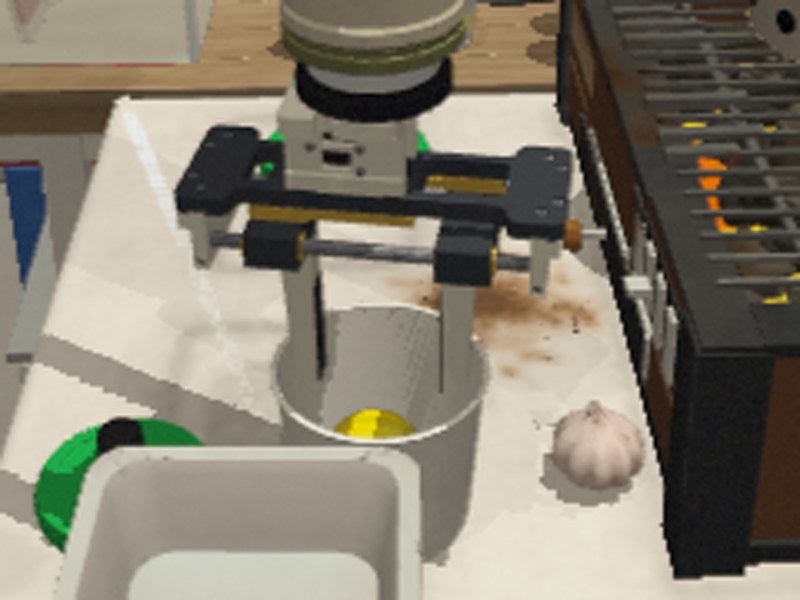

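The lemon is in the tub (crop 375,424). Now up and over to the lid.

```bash
python3 -m jog '[{"tx":0,"ty":0,"tz":-25,"wx":0,"wy":0,"wz":0},{"tx":0,"ty":0,"tz":-45,"wx":0,"wy":0,"wz":0},{"tx":0,"ty":0,"tz":-25,"wx":0.5,"wy":-0.5,"wz":-10},{"tx":-2,"ty":-40,"tz":0,"wx":0,"wy":0,"wz":0},{"tx":-4,"ty":-58,"tz":0,"wx":0,"wy":0,"wz":0},{"tx":-4,"ty":-58,"tz":0,"wx":0,"wy":0,"wz":0},{"tx":-4,"ty":-58,"tz":0,"wx":0,"wy":0,"wz":0},{"tx":-4,"ty":-58,"tz":0,"wx":0,"wy":0,"wz":0},{"tx":-4,"ty":-58,"tz":0,"wx":0,"wy":0,"wz":0},{"tx":0,"ty":0,"tz":0,"wx":0,"wy":0,"wz":0}]' -1;  python3 - <<'E'
from h import *
im=grab_frame("side"); im=grab_frame("side")
ign=np.zeros((420,560),bool); ign[321:,:300]=1
ds=[]
for k in range(2):
    d=tr("tub")[0]; print("tub",fit(d["mask"],TUB,(.55,-.28),ign=ign))
    d=tr("lid"); print("lid",[(q["rect"],fit(q["mask"],lidparts(),(.5224,.076))) for q in d if q["rect"][1]<290])
    im=grab_frame("side")
cv2.imwrite("pics/d.png",cv2.resize(im[150:330,170:410],(800,600),interpolation=2)[:,:,::-1])
go(.5224,.076,.10,0)
E
```

```text
t: 9.88
ee_pos: [0.5238, 0.0556, 0.1924]
tcp_rot: [1.0, 0.002, 0.0, -0.001]
ft_force: [0.2, -0.1, 0.2]
grip_width: 0.0928
tub (array([ 0.5494, -0.2823]), np.float64(219.5), 2857)
lid [([273.6, 235.1, 51.5, 34.9], (array([0.5245, 0.0799]), np.float64(143.5), 1357))]
tub (array([ 0.5484, -0.2839]), np.float64(262.5), 2746)
lid [([273.0, 234.4, 51.0, 41.4], (array([0.5238, 0.0771]), np.float64(77.9), 1442))]
t 10.28 tcp [0.5245 0.0506 0.1922] yaw -0.2 grip 0.0931 F [ 0.3 -0.2 -0.1] q [-0.   -0.05  1.73  0.    1.47  0.  ]
shift in present tool axes mm [ -2.2 -25.3  92.2] turn [-0.1 -0.  -0.2] | shift after turn [ -2.1 -25.4  92.2]
```

```bash
python3 -m jog '[{"tx":-1,"ty":-27,"tz":20,"wx":0,"wy":0,"wz":0},{"tx":0,"ty":0,"tz":40,"wx":0,"wy":0,"wz":0},{"tx":0,"ty":0,"tz":40,"wx":0,"wy":0,"wz":0},{"tx":0,"ty":0,"tz":30,"wx":0,"wy":0,"wz":0},{"tx":0,"ty":0,"tz":0,"wx":0,"wy":0,"wz":0},{"tx":0,"ty":0,"tz":0,"wx":0,"wy":0,"wz":0}]';  python3 - <<'E'
from h import *
go(.523,.0765,.030,0)
E
```

```text
t: 11.02
ee_pos: [0.5265, 0.0737, 0.0613]
tcp_rot: [1.0, -0.006, 0.002, -0.001]
ft_force: [0.6, -0.0, 0.8]
grip_width: 0.0928
t 11.03 tcp [0.5265 0.0737 0.0613] yaw -0.6 grip 0.0928 F [ 0.6 -0.   0.8] q [0.04 0.08 1.84 0.   1.22 0.05]
shift in present tool axes mm [-3.7 -2.7 31.3] turn [-0.1 -0.2 -0.6] | shift after turn [-3.5 -2.8 31.3]
```

```bash
python3 -m jog '[{"tx":-5,"ty":-3,"tz":15,"wx":0,"wy":-0.2,"wz":0},{"tx":0,"ty":0,"tz":12,"wx":0,"wy":0,"wz":0},{"tx":0,"ty":0,"tz":4,"wx":0,"wy":0,"wz":0},{"tx":0,"ty":0,"tz":0,"wx":0,"wy":0,"wz":0}]';  python3 - <<'E'
from h import *
go(.523,.0765,.030,0)
im=grab_frame("side")
cv2.imwrite("pics/e.png",cv2.resize(im[150:300,190:390],(800,600),interpolation=2)[:,:,::-1])
E
```

```text
t: 11.52
ee_pos: [0.5236, 0.0769, 0.0313]
tcp_rot: [1.0, -0.006, 0.003, -0.001]
ft_force: [-0.6, 0.3, 0.1]
grip_width: 0.0933
t 11.53 tcp [0.5236 0.0769 0.0313] yaw -0.7 grip 0.0933 F [-0.6  0.3  0.1] q [0.05 0.11 1.87 0.   1.16 0.06]
shift in present tool axes mm [-0.6  0.4  1.3] turn [-0.1 -0.3 -0.7] | shift after turn [-0.6  0.4  1.3]
```

View pics/e.png

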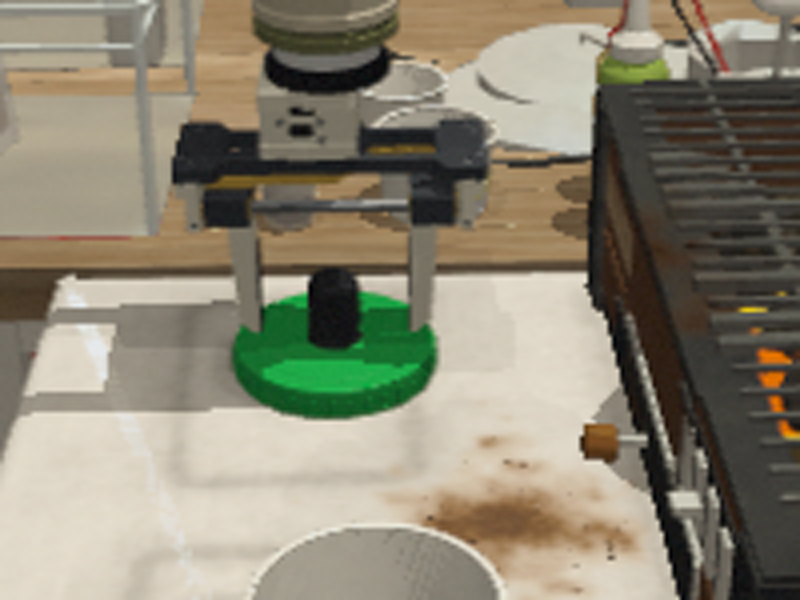

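The knob (crop 333,305) is centred between the fingers. Grip it and lift.

```bash
python3 -m jog '[{"tx":-0.6,"ty":0,"tz":0,"wx":0,"wy":-0.3,"wz":0},{"tx":0,"ty":0,"tz":0,"wx":0,"wy":0,"wz":0},{"tx":0,"ty":0,"tz":0,"wx":0,"wy":0,"wz":0},{"tx":0,"ty":0,"tz":0,"wx":0,"wy":0,"wz":0},{"tx":0,"ty":0,"tz":0,"wx":0,"wy":0,"wz":0},{"tx":0,"ty":0,"tz":0,"wx":0,"wy":0,"wz":0},{"tx":0,"ty":0,"tz":0,"wx":0,"wy":0,"wz":0},{"tx":0,"ty":0,"tz":0,"wx":0,"wy":0,"wz":0}]' 1 40; python3 -c "
from h import *
go(.549,-.283,.2,0)"; python3 -m jog '[{"tx":0,"ty":0,"tz":-20,"wx":0,"wy":0,"wz":0},{"tx":0,"ty":0,"tz":-40,"wx":0,"wy":0,"wz":0},{"tx":0,"ty":0,"tz":-50,"wx":0,"wy":0,"wz":0},{"tx":0,"ty":0,"tz":-50,"wx":0,"wy":0,"wz":0},{"tx":0,"ty":0,"tz":-15,"wx":0,"wy":0,"wz":0},{"tx":0,"ty":0,"tz":0,"wx":0,"wy":0,"wz":0}]';  python3 - <<'E'
from h import *
go(.549,-.283,.19,0)
E
```

```text
t: 12.58
ee_pos: [0.5239, 0.077, 0.0326]
tcp_rot: [1.0, -0.006, 0.001, -0.001]
ft_force: [0.1, 0.1, 0.9]
grip_width: 0.033
t 12.57 tcp [0.5239 0.077  0.0326] yaw -0.7 grip 0.033 F [0.1 0.1 0.9] q [0.05 0.11 1.86 0.   1.16 0.06]
shift in present tool axes mm [  29.5  359.3 -168.1] turn [-0.1 -0.1 -0.7] | shift after turn [  25.1  360.  -167.4]
t: 13.32
ee_pos: [0.5211, 0.0764, 0.2081]
tcp_rot: [1.0, -0.006, -0.003, -0.001]
ft_force: [-0.0, 0.5, -2.2]
grip_width: 0.0332
t 13.32 tcp [0.5211 0.0764 0.2081] yaw -0.7 grip 0.0332 F [-0.   0.5 -2.2] q [ 0.05 -0.06  1.7   0.    1.5   0.06]
shift in present tool axes mm [ 32.2 359.1  17.4] turn [-0.1  0.3 -0.7] | shift after turn [ 27.9 359.4  18.1]
```

```bash
python3 -m jog '[{"tx":2,"ty":30,"tz":0,"wx":0,"wy":0.3,"wz":0},{"tx":5,"ty":50,"tz":2,"wx":0,"wy":0,"wz":0},{"tx":5,"ty":55,"tz":3,"wx":0,"wy":0,"wz":0},{"tx":5,"ty":55,"tz":3,"wx":0,"wy":0,"wz":0},{"tx":5,"ty":55,"tz":3,"wx":0,"wy":0,"wz":0},{"tx":5,"ty":55,"tz":3,"wx":0,"wy":0,"wz":0},{"tx":3,"ty":50,"tz":3,"wx":0,"wy":0,"wz":0},{"tx":0,"ty":0,"tz":0,"wx":0,"wy":0,"wz":0},{"tx":0,"ty":0,"tz":0,"wx":0,"wy":0,"wz":0}]';  python3 - <<'E'
from h import *
go(.549,-.283,.14,0)
E
```

```text
t: 14.45
ee_pos: [0.5366, -0.2792, 0.1603]
tcp_rot: [1.0, -0.005, -0.016, -0.008]
ft_force: [-0.0, 0.9, -1.8]
grip_width: 0.0331
t 14.45 tcp [ 0.5366 -0.2792  0.1603] yaw -0.5 grip 0.0331 F [-0.   0.9 -1.8] q [-0.56  0.21  1.5  -0.    1.46 -0.55]
shift in present tool axes mm [13.1  4.  19.9] turn [-0.9  1.8 -0.5] | shift after turn [12.4  3.8 20.3]
```

```bash
python3 -m jog '[{"tx":12,"ty":4,"tz":0,"wx":-0.9,"wy":1.8,"wz":-0.5},{"tx":0,"ty":0,"tz":0,"wx":0,"wy":0,"wz":0},{"tx":0,"ty":0,"tz":0,"wx":0,"wy":0,"wz":0}]';  python3 - <<'E'
from h import *
go(.549,-.283,.14,0)
im=grab_frame("side")
z=ctrl.get_obs()["ee_pos"][2]-.0326
ign=np.zeros((420,560),bool); ign[321:,:300]=1
ign2=np.zeros((420,560),bool); ign2[:268]=1   # upper part hidden by gripper
vis=im.copy()
def draw(s,c):
    k,_=cv2.findContours((s>.5).astype(np.uint8),0,1); cv2.drawContours(vis,k,-1,c,1)
for q in tr("lid"):
    print(q["rect"],q["confidence"])
    if q["rect"][0]>240:
        m=q["mask"]; r=fit(m,lidparts()[:1],(.549,-.283),z=z,ign=ign2); print(r,z); draw(sil(lidparts(),*r[0],z=z),(255,0,0)); draw(m,(0,0,255))
d=tr("tub")[0]; m=d["mask"]; lo=sil(lidparts(),.549,-.283,z=z)>0
from scipy.ndimage import binary_dilation
r=fit(m,TUB,(.549,-.283),ign=ign|binary_dilation(lo,iterations=5)); print("tub",r); draw(sil(TUB,.5488,-.283),(255,255,0))
cv2.imwrite("pics/f.png",cv2.resize(vis[190:370,170:410],(800,600),interpolation=2)[:,:,::-1])
E
```

```text
t: 14.82
ee_pos: [0.5494, -0.2802, 0.1583]
tcp_rot: [1.0, 0.002, 0.0, -0.0]
ft_force: [0.2, 0.7, -1.8]
grip_width: 0.0332
t 14.82 tcp [ 0.5494 -0.2802  0.1583] yaw 0.2 grip 0.0332 F [ 0.2  0.7 -1.8] q [-0.56  0.21  1.51  0.    1.42 -0.56]
shift in present tool axes mm [-0.4  2.8 18.3] turn [-0.  -0.   0.2] | shift after turn [-0.4  2.8 18.3]
[205.5, 333.9, 51.0, 36.5] 0.76
[284.6, 280.6, 81.7, 58.1] 0.66
(array([ 0.5505, -0.2786]), np.float64(154.7), 3217) 0.12581929048178367
tub (array([ 0.5496, -0.2783]), np.float64(89.1), 1260)
```

View pics/f.png

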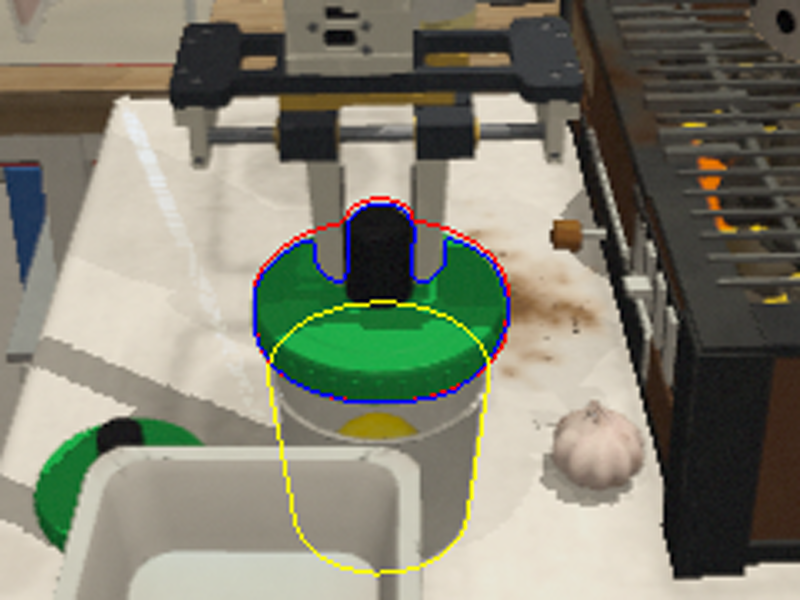

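The lid hovers level over the tub, but the tub's depth is uncertain by a few mm: the yellow model's foot sits about 3 px low. I'll refine it from the rim edges in the first, unobstructed image.

```bash
python3 - <<'E'
from h import *
from scipy.ndimage import map_coordinates as mc, gaussian_filter
im=cv2.imread("pics/side0.png").astype(float).mean(2)
g=gaussian_filter(im,.7)
k=calibration("side"); M=np.array(k["mtx"]); Ri=R.from_quat(k["orientation"]).inv()
def P(W): q=(Ri.apply(W-k["xyz"])*[1,-1,-1])@M.T; return q[:,:2]/q[:,2:]
def samp(x,y,d,z=.097): 
    p=P(ring(d,z)+[x,y,0]); return mc(g,[p[:,1],p[:,0]],order=1)
# score: the mid-rim circle is bright; inside (d-8mm) dark ; only points where inner contrast exists
def score(x,y,dd=0): 
    on=samp(x,y,.113+dd); ins=samp(x,y,.104+dd); fr=samp(x,y,.122+dd)
    v=(on-ins); f=(on-fr)[36:]  # front half (y<0): outside is the shaded wall
    return v.sum()+f.sum()
for dd in(-.002,0,.002):
    r=max(((score(x,y,dd),x,y) for x in np.arange(.54,.56,.0005) for y in np.arange(-.30,-.26,.0005))); print(dd,np.round(r,4))
# edge-based: along radial lines find strongest dark->bright (inner edge) subpixel; fit circle
def edges(x,y,sgn,lo,hi):
    ds=np.linspace(lo,hi,81); S=np.array([samp(x,y,d) for d in ds]); G=sgn*np.gradient(S,axis=0); i=G.argmax(0); return ds[i],G.max(0)/(ds[1]-ds[0])
x,y=.549,-.279
for nm,sgn,lo,hi,sl in(("inner",1,.095,.117,slice(None)),("outer front",-1,.109,.128,slice(40,69))):
    d,G=edges(x,y,sgn,lo,hi); D=d[sl]/2; A=np.c_[C[sl],np.ones(len(D))]; w=(G[sl]>np.median(G[sl])*.5)
    for _ in range(5):
        s=np.linalg.lstsq(A[w],D[w],rcond=None)[0]; res=D-A@s; w=np.abs(res)<max(.0007,1.5*np.median(np.abs(res)))
    print(nm,"centre",np.round([x+s[0],y+s[1]],4),"diam",2*s[2].round(4),"n",w.sum(),"rms",res[w].std())
E
```

```text
-0.002 [ 4.7923351e+03  5.4950000e-01 -2.8250000e-01]
0 [ 4.9929211e+03  5.4950000e-01 -2.8200000e-01]
0.002 [ 3.9801594e+03  5.4900000e-01 -2.8100000e-01]
inner centre [ 0.5494 -0.2824] diam 0.108 n 49 rms 0.00036632316017161306
outer front centre [ 0.5495 -0.2826] diam 0.1164 n 22 rms 0.0002466411111347726
```

```bash
cat > rim.py <<'E'
from h import *
from scipy.ndimage import map_coordinates as mc, gaussian_filter
k=calibration("side"); M=np.array(k["mtx"]); Ri=R.from_quat(k["orientation"]).inv()
def rim(im,x=.5495,y=-.2824,sl=slice(42,66)):
    g=gaussian_filter(im.astype(float).mean(2),.7)
    def samp(d):
        q=(Ri.apply(ring(d,.097)+[x,y,0]-k["xyz"])*[1,-1,-1])@M.T; p=q[:,:2]/q[:,2:]; return mc(g,[p[:,1],p[:,0]],order=1)
    ds=np.linspace(.107,.128,81); G=-np.gradient(np.array([samp(d) for d in ds]),axis=0); D=ds[G.argmax(0)][sl]/2-.0582
    A=C[sl]; w=np.ones(len(D),bool)
    for _ in range(6):
        s=np.linalg.lstsq(A[w],D[w],rcond=None)[0]; res=D-A@s; w=np.abs(res)<max(.0007,1.5*np.median(np.abs(res)))
    return np.round([x+s[0],y+s[1]],4),w.sum(),(D*1000).round(1)
E
python3 - <<'E'
from rim import *
print(rim(cv2.imread("pics/side0.png")))
print(rim(grab_frame("side"),sl=slice(46,62)))
E
```

```text
(array([ 0.5492, -0.2826]), np.int64(20), array([-0.2,  0.3,  0.3,  0.3,  0.4,  0.9,  0.2,  0.8, -0.9, -0.2, -0.9,
        0.5,  0.4,  0.7, -0.6,  0.2, -0.2, -0.8, -0.2, -0.5,  0. , -0.1,
       -0.1,  0.4]))
(array([ 0.5484, -0.2826]), np.int64(12), array([ 0.5,  0.9,  0.3,  0.8, -0.9, -0.2,  1.1,  5.8, -1.7,  0.7, -0.6,
        0.2, -0.2, -0.8, -0.2, -0.5]))
```

```bash
python3 -m jog '[{"tx":-0.5,"ty":4,"tz":8,"wx":0,"wy":0,"wz":0},{"tx":-1,"ty":0,"tz":15,"wx":0,"wy":0,"wz":0},{"tx":0,"ty":0,"tz":5,"wx":0,"wy":0,"wz":0},{"tx":0,"ty":0,"tz":0,"wx":0,"wy":0,"wz":0},{"tx":0,"ty":0,"tz":0,"wx":0,"wy":0,"wz":0}]';  python3 - <<'E'
from h import *
go(.549,-.2832,.1216,0)
E
```

```text
t: 15.65
ee_pos: [0.5476, -0.2849, 0.128]
tcp_rot: [1.0, 0.001, -0.0, -0.001]
ft_force: [-0.1, 0.8, -0.6]
grip_width: 0.0332
t 15.65 tcp [ 0.5476 -0.2849  0.128 ] yaw 0.1 grip 0.0332 F [-0.1  0.8 -0.6] q [-0.56  0.23  1.54  0.    1.37 -0.57]
shift in present tool axes mm [ 1.4 -1.7  6.4] turn [-0.1  0.   0.1] | shift after turn [ 1.4 -1.7  6.4]
```

```bash
python3 -m jog '[{"tx":1.5,"ty":-1.7,"tz":2,"wx":0,"wy":0,"wz":0},{"tx":0,"ty":0,"tz":3,"wx":0,"wy":0,"wz":0},{"tx":0,"ty":0,"tz":0,"wx":0,"wy":0,"wz":0}]'; python3 -m jog '[{"tx":0,"ty":0,"tz":3,"wx":0,"wy":0,"wz":0},{"tx":0,"ty":0,"tz":0,"wx":0,"wy":0,"wz":0}]';  python3 - <<'E'
from h import *
go(.549,-.2832,.1216,0)
im=grab_frame("side"); cv2.imwrite("pics/g.png",cv2.resize(im[230:365,200:380],(800,600),interpolation=2)[:,:,::-1])
E
```

```text
t: 16.02
ee_pos: [0.5495, -0.2831, 0.1238]
tcp_rot: [1.0, 0.001, 0.0, -0.0]
ft_force: [-0.4, 1.3, 0.6]
grip_width: 0.0332
t: 16.27
ee_pos: [0.5497, -0.283, 0.1219]
tcp_rot: [1.0, 0.002, 0.001, -0.0]
ft_force: [-2.8, 2.8, 0.2]
grip_width: 0.0329
t 16.27 tcp [ 0.5497 -0.283   0.1219] yaw 0.2 grip 0.0329 F [-2.8  2.8  0.2] q [-0.56  0.24  1.54  0.    1.36 -0.56]
shift in present tool axes mm [-0.7  0.2  0.3] turn [-0.  -0.1  0.2] | shift after turn [-0.7  0.2  0.3]
```

View pics/g.png

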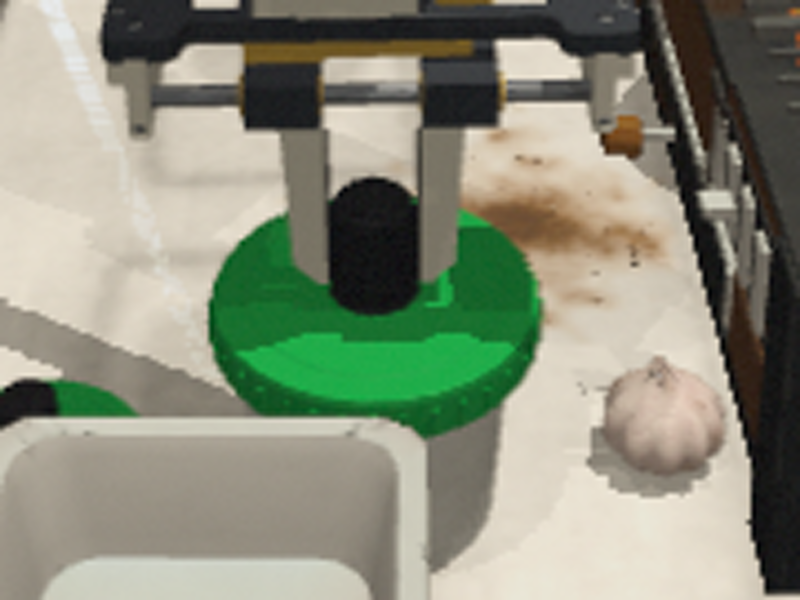

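```bash
python3 -m jog '[{"tx":-0.7,"ty":-0.7,"tz":0.5,"wx":0,"wy":0,"wz":0},{"tx":0,"ty":0,"tz":0,"wx":0,"wy":0,"wz":0},{"tx":0,"ty":0,"tz":0,"wx":0,"wy":0,"wz":0}]'; python3 -m jog '[{"tx":0,"ty":0,"tz":0,"wx":0,"wy":0,"wz":0},{"tx":0,"ty":0,"tz":0,"wx":0,"wy":0,"wz":0},{"tx":0,"ty":0,"tz":0,"wx":0,"wy":0,"wz":0},{"tx":0,"ty":0,"tz":0,"wx":0,"wy":0,"wz":0}]' -0.2; python3 -m jog '[{"tx":0,"ty":0,"tz":-20,"wx":0,"wy":0,"wz":0},{"tx":0,"ty":0,"tz":-40,"wx":0,"wy":0,"wz":0},{"tx":0,"ty":0,"tz":-20,"wx":0,"wy":0,"wz":0},{"tx":0,"ty":0,"tz":0,"wx":0,"wy":0,"wz":0}]'; python3 - <<'E'
from h import *
im=grab_frame("side")
for q in tr("lid"):
    if q["rect"][0]>240:
        for z in(.081,.085,.089): print(z,q["rect"],fit(q["mask"],lidparts(),(.549,-.283),z=z))
        cv2.imwrite("pics/lm.png",q["mask"].astype(np.uint8)*255)
go(.5490,-.2830,.158,0)
E
```

```text
t: 16.7
ee_pos: [0.5494, -0.2827, 0.1219]
tcp_rot: [1.0, 0.001, 0.001, 0.0]
ft_force: [-1.8, 1.3, 2.4]
grip_width: 0.0331
t: 17.2
ee_pos: [0.5494, -0.2832, 0.1211]
tcp_rot: [1.0, 0.001, 0.001, 0.0]
ft_force: [0.6, -0.0, 0.1]
grip_width: 0.0557
t: 17.7
ee_pos: [0.5496, -0.2834, 0.2076]
tcp_rot: [1.0, 0.001, 0.002, 0.001]
ft_force: [0.9, -0.6, -0.1]
grip_width: 0.0561
0.081 [284.4, 297.3, 72.3, 56.4] (array([ 0.55  , -0.2719]), np.float64(202.4), 3354)
0.085 [284.4, 297.3, 72.3, 56.4] (array([ 0.5502, -0.2767]), np.float64(226.7), 3354)
0.089 [284.4, 297.3, 72.3, 56.4] (array([ 0.5504, -0.2808]), np.float64(261.6), 3354)
t 17.8 tcp [ 0.5487 -0.2828  0.205 ] yaw 0.2 grip 0.0554 F [-0.4 -0.8  0. ] q [-0.56  0.18  1.46  0.    1.5  -0.56]
shift in present tool axes mm [ 0.2  0.1 47. ] turn [ 0.  -0.1  0.2] | shift after turn [ 0.3  0.2 47. ]
```

The lid is laid loosely at about z 0.089. Shut the fingers and come down on the knob.

```bash
python3 -m jog '[{"tx":0,"ty":0,"tz":0,"wx":0,"wy":0,"wz":0},{"tx":0,"ty":0,"tz":0,"wx":0,"wy":0,"wz":0},{"tx":0,"ty":0,"tz":0,"wx":0,"wy":0,"wz":0},{"tx":0,"ty":0,"tz":0,"wx":0,"wy":0,"wz":0},{"tx":0,"ty":0,"tz":0,"wx":0,"wy":0,"wz":0},{"tx":0,"ty":0,"tz":15,"wx":0,"wy":0,"wz":0},{"tx":0,"ty":0,"tz":25,"wx":0,"wy":0,"wz":0},{"tx":0,"ty":0,"tz":4,"wx":0,"wy":0,"wz":0},{"tx":0,"ty":0,"tz":0,"wx":0,"wy":0,"wz":0}]' 1 20; python3 -c "
from h import *
go(.549,-.283,.153,0)"
```

```text
t: 18.92
ee_pos: [0.5465, -0.2815, 0.1541]
tcp_rot: [1.0, 0.001, -0.002, -0.002]
ft_force: [-0.5, -0.4, 0.1]
grip_width: 0.0004
t 18.93 tcp [ 0.5465 -0.2815  0.1541] yaw 0.2 grip 0.0004 F [-0.5 -0.4  0.1] q [-0.56  0.21  1.52  0.    1.42 -0.56]
shift in present tool axes mm [2.5 1.5 1.1] turn [-0.2  0.3  0.2] | shift after turn [2.5 1.5 1.1]
```

```bash
python3 -m jog '[{"tx":2.5,"ty":1.7,"tz":0,"wx":0,"wy":0.3,"wz":0},{"tx":0,"ty":0,"tz":0,"wx":0,"wy":0,"wz":0},{"tx":0,"ty":0,"tz":2,"wx":0,"wy":0,"wz":0}]'; for i in 1 ; do python3 -m jog '[{"tx":0,"ty":0,"tz":2,"wx":0,"wy":0,"wz":0}]'; python3 -m jog '[{"tx":0,"ty":0,"tz":3,"wx":0,"wy":0,"wz":0}]'; python3 -m jog '[{"tx":0,"ty":0,"tz":3,"wx":0,"wy":0,"wz":0}]'; done
```

```text
t: 19.3
ee_pos: [0.5503, -0.284, 0.1543]
tcp_rot: [1.0, 0.001, 0.002, -0.001]
ft_force: [0.6, -0.7, 0.0]
grip_width: 0.0003
t: 19.42
ee_pos: [0.5508, -0.2843, 0.1534]
tcp_rot: [1.0, 0.001, 0.003, -0.0]
ft_force: [-2.3, 1.0, 7.1]
grip_width: 0.0004
t: 19.55
ee_pos: [0.5517, -0.2849, 0.1524]
tcp_rot: [1.0, 0.001, 0.004, 0.001]
ft_force: [-0.8, 0.4, 11.9]
grip_width: 0.0007
t: 19.68
ee_pos: [0.553, -0.2857, 0.1517]
tcp_rot: [1.0, 0.001, 0.006, 0.002]
ft_force: [0.8, -2.0, 8.0]
grip_width: 0.0003
```

```bash
python3 -m jog '[{"tx":0,"ty":0,"tz":-5,"wx":0,"wy":0,"wz":0},{"tx":0,"ty":0,"tz":0,"wx":0,"wy":0,"wz":0}]'; python3 - <<'E'
from h import *
go(.549,-.283,.154,0)
im=grab_frame("side")
for q in tr("lid"):
    if q["rect"][0]>240:
        for z in(.081,.089): print(z,q["rect"],fit(q["mask"],lidparts(),(.549,-.283),z=z))
E
```

```text
t: 19.92
ee_pos: [0.5533, -0.2859, 0.1576]
tcp_rot: [1.0, 0.001, 0.006, 0.002]
ft_force: [0.7, -0.6, 0.1]
grip_width: 0.0004
t 19.93 tcp [ 0.5533 -0.2859  0.1576] yaw 0.2 grip 0.0004 F [ 0.7 -0.6  0.1] q [-0.56  0.21  1.51  0.    1.41 -0.56]
shift in present tool axes mm [-4.3 -3.   3.6] turn [ 0.2 -0.7  0.2] | shift after turn [-4.3 -2.9  3.6]
0.081 [283.9, 301.4, 76.0, 55.8] (array([ 0.5508, -0.2735]), np.float64(364.9), 3233)
0.089 [283.9, 301.4, 76.0, 55.8] (array([ 0.5511, -0.283 ]), np.float64(418.6), 3233)
```

```bash
python3 -m jog '[{"tx":-4.3,"ty":-2.8,"tz":0,"wx":0.2,"wy":-0.7,"wz":0},{"tx":0,"ty":0,"tz":0,"wx":0,"wy":0,"wz":0},{"tx":0,"ty":0,"tz":0,"wx":0,"wy":0,"wz":0}]'; python3 -m jog '[{"tx":-0.5,"ty":-0.3,"tz":4,"wx":0,"wy":-0.1,"wz":0}]'; python3 -m jog '[{"tx":-1,"ty":-0.6,"tz":5,"wx":0,"wy":-0.2,"wz":0}]'; python3 -m jog '[{"tx":-2,"ty":-1.2,"tz":6,"wx":0,"wy":-0.3,"wz":0}]'
```

```text
t: 20.4
ee_pos: [0.5476, -0.2822, 0.1556]
tcp_rot: [1.0, 0.001, -0.002, -0.001]
ft_force: [1.0, 0.9, 0.1]
grip_width: 0.0008
t: 20.52
ee_pos: [0.5475, -0.2821, 0.152]
tcp_rot: [1.0, 0.001, -0.002, -0.0]
ft_force: [0.9, 0.6, 12.1]
grip_width: 0.0004
t: 20.65
ee_pos: [0.5472, -0.2821, 0.149]
tcp_rot: [1.0, 0.001, -0.003, 0.0]
ft_force: [-6.6, 5.2, 24.2]
grip_width: 0.0004
t: 20.78
ee_pos: [0.5465, -0.2813, 0.1456]
tcp_rot: [1.0, 0.001, -0.004, 0.001]
ft_force: [0.2, 0.1, -0.2]
grip_width: 0.0003
```

```bash
python3 -m jog '[{"tx":2,"ty":1.5,"tz":0,"wx":0,"wy":0.2,"wz":0}]'; python3 -m jog '[{"tx":0,"ty":0,"tz":3,"wx":0,"wy":0,"wz":0}]';python3 -m jog '[{"tx":-1,"ty":-0.6,"tz":5,"wx":0,"wy":-0.2,"wz":0}]'; python3 -m jog '[{"tx":-1,"ty":-0.6,"tz":6,"wx":0,"wy":-0.2,"wz":0}]'
```

```text
t: 20.9
ee_pos: [0.5488, -0.2828, 0.1461]
tcp_rot: [1.0, 0.002, -0.002, 0.001]
ft_force: [-0.3, 0.3, 0.1]
grip_width: 0.0002
t: 21.02
ee_pos: [0.5496, -0.2834, 0.1451]
tcp_rot: [1.0, 0.001, -0.001, 0.002]
ft_force: [-6.7, 3.8, 22.5]
grip_width: 0.0005
t: 21.15
ee_pos: [0.5503, -0.2838, 0.1452]
tcp_rot: [1.0, 0.001, -0.0, 0.003]
ft_force: [-10.5, 7.6, 40.4]
grip_width: 0.0005
t: 21.28
ee_pos: [0.5513, -0.2845, 0.1455]
tcp_rot: [1.0, 0.001, 0.001, 0.005]
ft_force: [-10.6, 6.9, 39.0]
grip_width: 0.0001
```

Hard stop at z 0.145, which is exactly the home height of the knob. Retreat and inspect.

```bash
python3 -m jog '[{"tx":0,"ty":0,"tz":-15,"wx":0,"wy":0,"wz":0},{"tx":0,"ty":0,"tz":-40,"wx":0,"wy":0,"wz":0},{"tx":0,"ty":-30,"tz":-50,"wx":0,"wy":0,"wz":0},{"tx":0,"ty":-50,"tz":-20,"wx":0,"wy":0,"wz":0},{"tx":0,"ty":-50,"tz":0,"wx":0,"wy":0,"wz":0},{"tx":0,"ty":0,"tz":0,"wx":0,"wy":0,"wz":0},{"tx":0,"ty":0,"tz":0,"wx":0,"wy":0,"wz":0}]'; python3 - <<'E'
from h import *
go(.549,-.283,.2)
im=grab_frame("side")
for q in tr("lid"):
    if q["rect"][0]>240:
        for z in(.081,.085,.089): print(z,q["rect"],fit(q["mask"],lidparts(),(.549,-.283),z=z))
cv2.imwrite("pics/h.png",cv2.resize(im[230:365,200:380],(800,600),interpolation=2)[:,:,::-1])
E
```

```text
t: 22.15
ee_pos: [0.5504, -0.1505, 0.2725]
tcp_rot: [1.0, 0.0, 0.001, 0.005]
ft_force: [0.0, -0.6, -0.5]
grip_width: 0.0002
t 22.15 tcp [ 0.5504 -0.1505  0.2725] yaw 0.1 grip 0.0002 F [ 0.  -0.6 -0.5] q [-0.35  0.03  1.5  -0.01  1.61 -0.35]
shift in present tool axes mm [ -1.6 131.8  73.8] turn [ 0.6 -0.1 -0. ] | shift after turn [ -1.5 132.5  72.5]
0.081 [284.5, 301.7, 74.6, 60.6] (array([ 0.5504, -0.2806]), np.float64(478.9), 3126)
0.085 [284.5, 301.7, 74.6, 60.6] (array([ 0.5503, -0.2846]), np.float64(520.0), 3126)
0.089 [284.5, 301.7, 74.6, 60.6] (array([ 0.5505, -0.2885]), np.float64(565.3), 3126)
```

View pics/h.png

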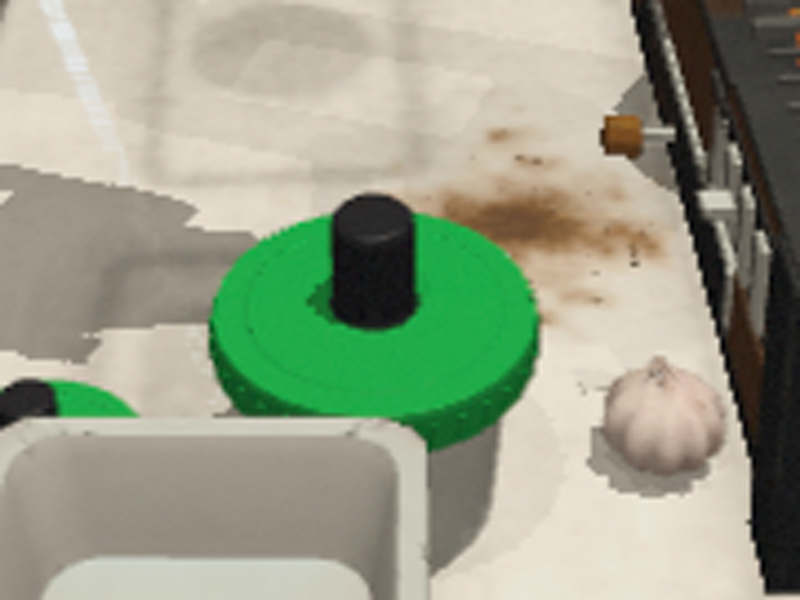

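The lid sits on the tub (rim centre about (375,320) in the crop) with the knob upright. One numeric tilt check, ignoring the part hidden by the square tub.

```bash
python3 - <<'E'
from h import *
im=grab_frame("side").astype(int)
r,g,b=im[...,0],im[...,1],im[...,2]
m=((g>r*1.6)&(g>b*1.3)&(g>40))|((r<45)&(g<45)&(b<45))
w=np.zeros((420,560),bool); w[262:345,240:330]=1; w[320:,:301]=0
m&=w
k=calibration("side")
def cost(p):
    x,y,z,a,c=p; Q=R.from_rotvec([a,c,0]); P=[Q.apply(q)+[0,0,z] for q in lidparts()]
    return (np.abs(sil(P,x,y)-m)*w).sum()
print("level at .081",cost([.5495,-.2824,.081,0,0]),"at .089",cost([.5495,-.2824,.089,0,0]), m.sum())
for z in(.081,.085,.089):
    f=lambda p:cost([p[0],p[1],z,p[2],p[3]])
    x0=np.array([.5495,-.2824,0,0]); sx=np.vstack([x0,x0+np.diag([.004,.004,.05,.05])])
    s=minimize(f,x0,method="Nelder-Mead",options=dict(initial_simplex=sx,maxiter=300)); print(z,s.x.round(4),round(s.fun,1))
    f0=minimize(lambda p:cost([p[0],p[1],z,0,0]),[.5495,-.2824],method="Nelder-Mead",options=dict(initial_simplex=[[.5495,-.2824],[.554,-.2824],[.5495,-.278]])); print("  level",f0.x.round(4),round(f0.fun,1))
E
```

```text
level at .081 221.1529411764706 at .089 508.20392156862744 2822
0.081 [ 0.5488 -0.2858 -0.0222 -0.0647] 152.6
  level [ 0.5488 -0.2866] 183.3
0.085 [ 0.5483 -0.2909 -0.0315 -0.0668] 176.2
  level [ 0.5484 -0.2918] 216.2
0.089 [ 0.548  -0.2961 -0.0411 -0.0761] 201.1
  level [ 0.5479 -0.2972] 250.6
```

```bash
cat > tilt.py <<'E'
from h import *
def tilt(im,box,x0,z,cut=True,out=None):
    im=im.astype(int); r,g,b=im[...,0],im[...,1],im[...,2]
    m=((g>r*1.6)&(g>b*1.3)&(g>40))|((r<60)&(g<60)&(b<60))
    w=np.zeros((420,560),bool); w[box[0]:box[1],box[2]:box[3]]=1
    if cut: w[318:,:304]=0
    m&=w
    def S(p): 
        Q=R.from_rotvec([p[2],p[3],0]); return sil([Q.apply(q)+[0,0,z] for q in lidparts()],p[0],p[1])
    f=lambda p:(np.abs(S(p)-m)*w).sum()
    best=None
    for a in(-.05,.05):
        x=np.array([*x0,0,0]); sx=np.vstack([x,x+np.diag([.004,.004,a,a])])
        s=minimize(f,x,method="Nelder-Mead",options=dict(initial_simplex=sx,maxiter=400,xatol=1e-4,fatol=.1))
        if best is None or s.fun<best.fun: best=s
    print(best.x.round(4),round(best.fun,1),m.sum(), "by quadrant of residual:")
    mm=m[w]; return m,S(best.x)
def knobaxis(im,r0,r1,c0,c1):
    s=im.astype(int).sum(2)[r0:r1,c0:c1]<150
    rows=[(r0+i,np.where(s[i])[0]) for i in range(len(s)) if s[i].sum()>3]
    print("knob",[(r,c[0]+c0,c[-1]+c0) for r,c in rows])
E
python3 - <<'E'
from tilt import *
i0=cv2.imread("pics/side0.png")[:,:,::-1]
tilt(i0,(212,256,240,305),(.523,.0765),0,False); knobaxis(i0,216,238,262,285)
im=grab_frame("side"); cv2.imwrite("pics/i_full.png",im[:,:,::-1])
m,s=tilt(im,(262,345,240,330),(.5495,-.2824),.081); knobaxis(im,272,306,268,300)
for r in range(276,318,3):
    c=np.where(m[r])[0]; d=np.where(s[r]>.5)[0]; print(r,c[[0,-1]] if len(c) else c,d[[0,-1]] if len(d) else d)
E
```

```text
[ 0.523   0.0746 -0.0721 -0.011 ] 91.5 1353 by quadrant of residual:
knob [(217, np.int64(271), np.int64(275)), (218, np.int64(268), np.int64(278)), (219, np.int64(268), np.int64(277)), (220, np.int64(268), np.int64(278)), (221, np.int64(267), np.int64(278)), (222, np.int64(267), np.int64(278)), (223, np.int64(267), np.int64(279)), (224, np.int64(267), np.int64(279)), (225, np.int64(267), np.int64(279)), (226, np.int64(267), np.int64(279)), (227, np.int64(267), np.int64(279)), (228, np.int64(267), np.int64(279)), (229, np.int64(267), np.int64(279)), (230, np.int64(267), np.int64(279)), (231, np.int64(267), np.int64(279)), (232, np.int64(267), np.int64(279)), (233, np.int64(267), np.int64(279)), (234, np.int64(267), np.int64(279)), (235, np.int64(267), np.int64(278)), (236, np.int64(269), np.int64(276))]
[ 0.5486 -0.2856 -0.0259 -0.0501] 124.3 2709 by quadrant of residual:
knob [(274, np.int64(280), np.int64(286)), (275, np.int64(278), np.int64(288)), (276, np.int64(277), np.int64(290)), (277, np.int64(276), np.int64(291)), (278, np.int64(275), np.int64(292)), (279, np.int64(275), np.
[... 536 characters left out ...]
 np.int64(274), np.int64(292)), (295, np.int64(274), np.int64(292)), (296, np.int64(274), np.int64(293)), (297, np.int64(274), np.int64(293)), (298, np.int64(274), np.int64(293)), (299, np.int64(274), np.int64(293)), (300, np.int64(275), np.int64(292)), (301, np.int64(275), np.int64(291)), (302, np.int64(277), np.int64(290)), (303, np.int64(280), np.int64(288))]
276 [277 290] [272 290]
279 [270 300] [271 299]
282 [263 307] [263 307]
285 [257 311] [257 312]
288 [253 314] [253 315]
291 [251 316] [250 317]
294 [250 318] [248 319]
297 [248 319] [247 320]
300 [248 320] [246 320]
303 [247 320] [245 320]
306 [247 320] [246 320]
309 [247 320] [246 320]
312 [249 319] [246 320]
315 [250 318] [247 319]
```

```bash
python3 - <<'E'
from tilt import *
im=cv2.imread("pics/i_full.png")[:,:,::-1].astype(int); r,g,b=im[...,0],im[...,1],im[...,2]
m=((g>r*1.6)&(g>b*1.3)&(g>40))|((r<60)&(g<60)&(b<60))
def ext(s,c): q=np.where(s[250:345,c])[0]+250; return q[0],q[-1]
cols=(258,266,283,302,308,314)
print("obs   ",[ext(m,c) if c>301 else ext(m,c)[0] for c in cols])
for y in(-.2824,-.285):
  for a in(-.05,0,.05):
    s=sil([R.from_rotvec([a,0,0]).apply(q)+[0,0,.081] for q in lidparts()],.5495,y)>.5
    print(y,a,[ext(s,c) if c>301 else ext(s,c)[0] for c in cols])
E
```

```text
obs    [np.int64(284), np.int64(281), np.int64(274), (np.int64(280), np.int64(329)), (np.int64(283), np.int64(326)), (np.int64(288), np.int64(321))]
-0.2824 -0.05 [np.int64(284), np.int64(280), np.int64(271), (np.int64(280), np.int64(328)), (np.int64(283), np.int64(326)), (np.int64(287), np.int64(321))]
-0.2824 0 [np.int64(283), np.int64(279), np.int64(272), (np.int64(279), np.int64(330)), (np.int64(282), np.int64(327)), (np.int64(286), np.int64(322))]
-0.2824 0.05 [np.int64(282), np.int64(278), np.int64(273), (np.int64(278), np.int64(331)), (np.int64(281), np.int64(328)), (np.int64(286), np.int64(323))]
-0.285 -0.05 [np.int64(284), np.int64(281), np.int64(272), (np.int64(281), np.int64(330)), (np.int64(283), np.int64(327)), (np.int64(287), np.int64(323))]
-0.285 0 [np.int64(284), np.int64(280), np.int64(273), (np.int64(280), np.int64(331)), (np.int64(283), np.int64(328)), (np.int64(287), np.int64(324))]
-0.285 0.05 [np.int64(283), np.int64(279), np.int64(274), (np.int64(279), np.int64(332)), (np.int64(282), np.int64(329)), (np.int64(286), np.int64(324))]
```

```bash
python3 -c "
from h import *
print(job.hand_in())"
```

```text
the job is handed in; nothing more can be done
None
```

The lemon is in the tub, the larger (far) green lid is pressed home on it, and the job is handed in. The clock stood at 22.15 s at the last move, against the 56 s limit.

- **Lemon:** I gripped it across its width and released it just inside the tub mouth. The picture afterwards showed it in the tub.
- **Pressing:** I laid the lid loosely on the rim, then pressed the knob with shut fingers. The first press slid sideways by about 4 mm, so I re-centred and pressed again. The catches gave way at about 24 N.
- **Home height:** The knob then stopped hard at z = 0.145 m under about 40 N, which is its home height. I retreated clear; nothing is touching.
- **Level and centring:** The knob axis looks vertical and the lid edges are symmetric. Edge rows agree with a level, seated lid to about 1–2 px.
- **Check that disagreed:** A free tilt fit of the lid gave 0.05–0.065 rad, over the 0.035 limit. It also gave 0.07 rad for the lid lying flat on the table, so I judged it too noisy and did not trust it.
- **Weakest figure:** Centring along the viewing direction. The image puts the lid 3–4 mm off the tub's centre, inside the 6 mm limit, and the skirt's clearance allows only 4.5 mm.
- **Other things:** The rim measured in the same place just before the lid went on. The garlic looked unmoved in the last picture. I did not measure the salt tub and pepper shaker again, but the arm never went near them.

I viewed 10 pictures by design, and 11 in all counting the final check.

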